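Read two returned wall controllers at the x-y reading station

TASK

Switch the reading station on by throwing the isolator's lever over to its far side. Then slide the tray on its x-y slides until the fixed pointer stands over the centre button of the round controller, let it stand still there for a good second, then bring the centre button of the square controller under the pointer, let go and leave it there with the station still on. Do not touch the controllers themselves, keep them in their pockets, and do not disturb the other things on the bench.

Things in the scene. Friction and masses are not known exactly. Their poses are not given: they have to be found in the camera images.
- pointer_tip (a point): Lower tip of the fixed steel pointer, a vertical 12 mm pin ending in a point, hung from the reading station's beam; 99 mm above the bench. Its x and y axes are the slide directions.
- station: Reading station, fixed to the bench, turned by up to 0.2 rad: steel base plate 250 x 320 x 20 mm. Origin: centre of the plate's underside, straight below the pointer tip. x points away from the robot.
- beam (a point): Middle of the underside of the station's grey cross beam, 115 mm above the bench: beam 22 mm (x) by 312 mm (y) by 45 mm high, on two end posts 22 mm wide at y = +-145 mm. The pointer hangs from it on a short arm.
- lamp_tube (a point): Middle of the station's lamp tube, 20 mm in diameter, 304 mm long along y, fixed 242 mm above the bench and 80 mm to the near (-x) side of the pointer, on thin brackets at both ends. It hangs over the way of the handle: an upright gripper on the handle runs into it when the tray goes in, so tilt the tool along the handle's lean.
- tray_handle (a point): Grip point of the tray's handle, a steel bar 70 mm long, 24 mm wide (y), 14 mm thick, on a tab 20 mm out from the middle of the tray's near edge, leaning 0.50 rad (29 degrees) from vertical towards -x (the robot). The point is on its centre line, 22 mm from the upper end, 103 mm above the bench. Axes: the tray's (z up), not leaned.
- tray_middle (a point): Centre of the tray's floor, 66 mm above the bench and 123 mm in +x from the handle's grip point. Black tray, 160 x 160 mm, three open square pockets (about 70 mm; two side by side at the near edge, one at the middle of the far edge), walls 10 mm high.
- saddle (a joint): Tray position along the station's x (away from the robot), m, -0.045 to 0.045; 0 = tray centred on the pointer. Slides with about 2 N friction and stays where it is left. The tray does not turn.
- tray (a joint): Tray position along the station's y, m, -0.048 to 0.048; 0 = centred. About 2 N friction, stays where it is left.
- round_unit: Round white wall controller, 64 mm in diameter, 22 mm thick, with a 14 mm steel centre button 3 mm proud. Lies loose (up to 4 mm play) in one of the three tray pockets; which one varies. Origin: centre of its underside. Its button passes 8 mm below the pointer tip.
- square_unit: Square white wall controller, 60 x 60 x 22 mm, with the same centre button, in another pocket. Origin: centre of its underside.
- oblong_unit: Oblong white wall controller, 34 x 64 x 22 mm, same button, in the third pocket; not to be read now, stays in its pocket. Origin: centre of its underside.
- lever_bar (a point): Middle of the black cross bar (60 mm long along y, 20 mm in diameter) at the top of the isolator's lever. It lies 92 mm from the hinge, on a 12 mm round steel rod. The point turns with the lever.
- isolator: Grey isolator box, 130 x 85 x 45 mm, fixed to the bench, turned by up to 0.3 rad. Origin: centre of its underside. The lever's hinge runs along its y axis, 58 mm above the bench, over the box's centre, between two low cheeks. The lever swings in its x-z plane; +x is away from the robot.
- lever (a joint): Lever angle, rad: 0 = off, leaning 0.6 rad to the isolator's -x (near side); 1.2 = on, leaning 0.6 rad to +x. Over-centre by its weight: past 0.6 it falls to its stop by itself; needs about 1 N at the bar.
- vase: White ceramic vase, 165 mm high, 96 mm wide; bystander, leave alone.
- bell: Brass desk bell, 84 mm wide, 60 mm high; bystander.
- stapler: Black stapler, 150 x 36 x 50 mm, lying along its x; bystander.
- ruler: Orange plastic ruler, 200 x 32 x 4 mm, lying along its y; bystander.
- carton: Small closed carton, 120 x 170 x 90 mm; bystander.
- sharpener: Hand crank pencil sharpener in green cast iron, about 150 mm high, screwed to the bench at the left; in nobody's way.
Not all that is in view belongs to the job. What is shaped like the isolator but purple is not meant.

How it is judged:
By the outcome, as a careful person would: the job done as asked, in the order asked, and still so for the second after the job is handed in, with the robot touching nothing.
It also fails if it takes over 48 s, if anything falls off the work surface, if the arm or the gripper's body presses on something with over 40 N, if the wrist force passes 120 N, or if a joint passes its speed limit or range.

ROBOT

A 6-joint arm with a two-finger parallel gripper is mounted at the origin on the work surface. World frame = base frame: x ahead of the robot, y to its left, z up, the work surface at z = 0. Lengths are in m, angles in rad, forces in N, time in s.
With the tool pointing down it reaches from about 0.35 to 0.85 m from the base axis. Payload 8.1 kg.
Tool frame: the origin (TCP) lies between the finger pads; the fingertips stand 8 mm ahead of it and the grasp point (between the pads) lies 11 mm behind it; z points along the fingers, x is the direction in which the jaws open and shut, and the axes are right-handed (so a half turn about z gives the same grasp; the last joint's range is limited). The gripper opens to 93 mm and grips with 3 to 60 N. Pads are 15 mm wide; open, the fingers measure 128 mm over their backs; the gripper's body (75 mm by 188 mm) begins 65 mm behind the grasp point.
Start: joints at [1.073, 0.13, 1.488, -0, 1.523, -0.085], TCP at [0.241, 0.55, 0.196] pointing down, gripper open.
Joint ranges: [-2.96, 2.96], [-0.89, 2.26], [0.02, 2.5], [-1.34, 4.48], [0, 2.73], [-2.66, 2.66]. Speed limits (rad/s): [2.39, 2.39, 2.79, 3.14, 3.14, 3.14].

INTERFACE

Orientations are given as a unit quaternion [w, x, y, z].
In Python, from cell import read_state, get_image, camera_info, job gives the robot as it stands. The module is installed in compiled form; this text tells all that it offers.
- The arm moves only by the shell command python3 -m crank 'ROWS' [FORCE]. ROWS is JSON, a list of rows, each a list of 7 numbers: the shift along the world's x, y, z in mm, then the turn, a rotation vector about the world's x, y, z in rad, then the finger opening in mm, from 0 to 93. In form: [[dx, dy, dz, wx, wy, wz, grip], ...]. A call has 1 to 10 rows; each row is the pose to reach, as a shift and turn from the pose measured when the call began; what a row does not reach only later rows make up. A row lasts 1/8 s, in which the tool goes at most 62.5 mm and 10.7 degrees, less where a joint would pass 70% of its speed; a pose out of reach is approached as far as the arm can. A call with a gripper value outside its range is refused whole. The fingers move at their own pace and stop on an object; FORCE is the grip in N (left out, the last holds). Time passes only in rows, so rows that repeat a pose let the fingers close. It gives the time, the measured TCP pose, the force and the opening at its end, in the units of the state.
- read_state(): the state, without advancing time (a new reading comes with each control period).
- get_image(name): name is "scene" or "top" or "wrist"; returns (picture, depth): 480x640x3 uint8, red, green, blue; 480x640 float32, m along the optical axis (not along the pixel's ray), 0 where there is no reading.
- camera_info(name): a dict with "mtx" (3x3 intrinsics, pixels), "cam_to_world" (4x4, takes a point from camera to world coordinates); the wrist camera has in their place "mount" (4x4, takes a point from camera to tool coordinates, whose origin is the TCP and whose axes are the tool frame's). Camera axes: x right, y up, looking along -z (the intrinsics and any distortion apply to the point x, -y, -z); pixel columns grow to the right and rows downward; lengths in m; the calibration is good to about 2 mm. A picture is of the moment at which its call begins: read the wrist's pose just before it. camera_info takes no time and is no camera call.
- job.job_done(): hands the job in, once; it reports no verdict.
The state is a dict: "time_s": time; "q": joint angles; "qd": joint speeds; "joint_torque": joint torques, N m; "tcp_pos": TCP position; "eef_rot": TCP orientation; "wrist_force": force on the tool from outside, world axes, zero at the start; "moment": the same for the moment, N m; "opening": finger opening in m.
Only numpy, scipy, OpenCV 4.12 (cv2) and the standard library are available. Lean on these libraries where they do the work, as an engineer would, in place of code of your own. Each camera call takes 0.05 s, during which the arm holds its last target.

## Working session

There is one attempt and no reset: what is moved stays moved. The work goes in short steps, Python scripts to look and compute and a shell command to move; the robot and the scene stay as the last step left them, time stands still between calls to the robot, and variables do not carry over. Pictures are saved under pics/ and viewed, and the job is handed in when it is done.

```bash
mkdir -p pics; cat > h.py <<'E'
import numpy as np, cv2
from cell import read_state, get_image, camera_info, job
def grab(n,f):
    st=read_state(); im,d=get_image(n); cv2.imwrite('pics/%s.png'%f,im[:,:,::-1]); np.savez('pics/%s.npz'%f,im=im,d=d,p=st['tcp_pos'],r=st['eef_rot']); return im,d
def R(q):
    from scipy.spatial.transform import Rotation as Ro
    return Ro.from_quat([q[1],q[2],q[3],q[0]]).as_matrix()
def T(n,z=None):
    i=camera_info(n)
    if n!='wrist': return np.array(i['cam_to_world'])
    M=np.eye(4); M[:3,:3]=R(z['r']); M[:3,3]=z['p']; return M@np.array(i['mount'])
def pt(n,f,u,v,h=None):
    z=np.load('pics/%s.npz'%f); i=camera_info(n); K=np.array(i['mtx']); M=T(n,z)
    dist=np.array(i.get('dist',i.get('distortion',[0]*5)),float)
    x,y=cv2.undistortPoints(np.array([[[u,v]]],float),K,dist)[0,0]
    r=np.array([x,-y,-1.])
    if h is None: s=float(z['d'][int(round(v)),int(round(u))])
    else: s=(h-M[2,3])/(M[:3,:3]@r)[2]
    return M[:3,:3]@(r*s)+M[:3,3]
def crop(f,u0,v0,u1,v1,k,o):
    im=cv2.imread('pics/%s.png'%f)[v0:v1,u0:u1]; cv2.imwrite('pics/%s.png'%o,cv2.resize(im,None,fx=k,fy=k,interpolation=cv2.INTER_CUBIC))
E
python3 - <<'E'
from h import *
for n in('scene','top'): print(camera_info(n)); grab(n,n+'0')
print(camera_info('wrist')); print(read_state())
E
```

```text
{'mtx': array([[553.49780018,   0.        , 327.63491392],
       [  0.        , 553.49780018, 230.36838245],
       [  0.        ,   0.        ,   1.        ]]), 'cam_to_world': array([[-0.30458826, -0.64529981,  0.70058129,  1.51299857],
       [ 0.95238125, -0.21714324,  0.21405319,  0.34130876],
       [ 0.01399801,  0.73241857,  0.68071073,  1.10287517],
       [ 0.        ,  0.        ,  0.        ,  1.        ]])}
{'mtx': array([[569.54898424,   0.        , 325.11642011],
       [  0.        , 569.54898424, 246.39420738],
       [  0.        ,   0.        ,   1.        ]]), 'cam_to_world': array([[ 0.01072838,  0.99495521, -0.09974488,  0.38925084],
       [-0.99985513,  0.01199219,  0.01207944,  0.03102459],
       [ 0.01321466,  0.09960084,  0.99493972,  1.48245821],
       [ 0.        ,  0.        ,  0.        ,  1.        ]])}
{'mtx': array([[410.34938023,   0.        , 319.613502  ],
       [  0.        , 410.34938023, 241.4190137 ],
       [  0.        ,   0.        ,   1.        ]]), 'mount': array([[ 9.99999974e-01, -2.15942297e-04, -6.93178843e-05,
        -3.81482970
[... 233 characters left out ...]
0,
         1.00000000e+00]])}
{'time_s': 0.1, 'q': array([ 1.07262011e+00,  1.31103667e-01,  1.48917531e+00,  7.71519661e-06,
        1.52299561e+00, -8.54000967e-02]), 'qd': array([ 0.00143944, -0.0008256 , -0.0027516 , -0.00030146, -0.00077348,
        0.00081524]), 'joint_torque': array([ 1.65008173e-04, -5.61344218e+01, -4.93096840e+01,  7.69261038e-02,
        2.91814841e-02, -9.02441889e-05]), 'tcp_pos': array([0.24040315, 0.54912776, 0.19507891]), 'eef_rot': array([ 3.95063592e-04,  8.37004533e-01,  5.47195308e-01, -7.42404357e-04]), 'wrist_force': array([-0.82166338,  0.03648082, -0.15835865]), 'moment': array([ 0.01428775, -0.06324714, -0.04447698]), 'opening': 0.09322427776613833}
```

View pics/scene0.png

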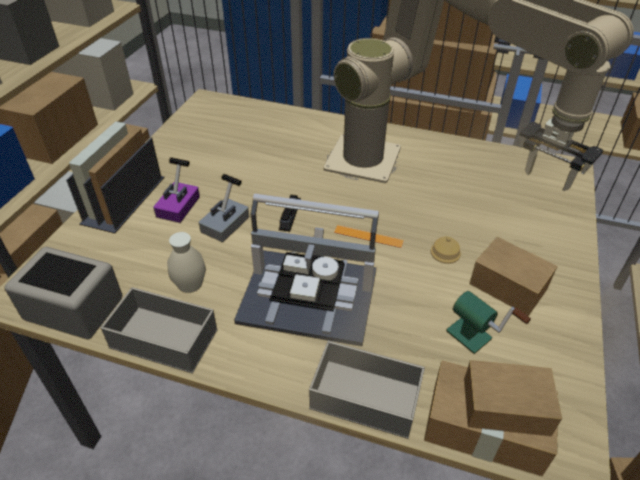

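View pics/top0.png

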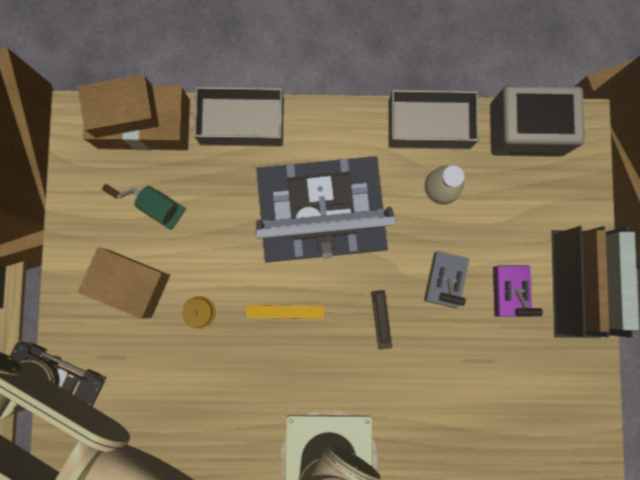

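The candidates for the isolator are the grey one, at top (447,280) and scene (225,218), and the purple decoy, at top (514,292) and scene (177,202). I choose the grey one. The station is at top (322,208), with its handle at about (326,247). Next I'll check close crops.

```bash
python3 - <<'E'
from h import *
crop('top0',240,145,400,265,5,'c1'); crop('top0',410,235,550,335,5.5,'c2')
crop('scene0',190,170,390,340,4,'c3')
E
```

```text
(no output)
```

View pics/c1.png

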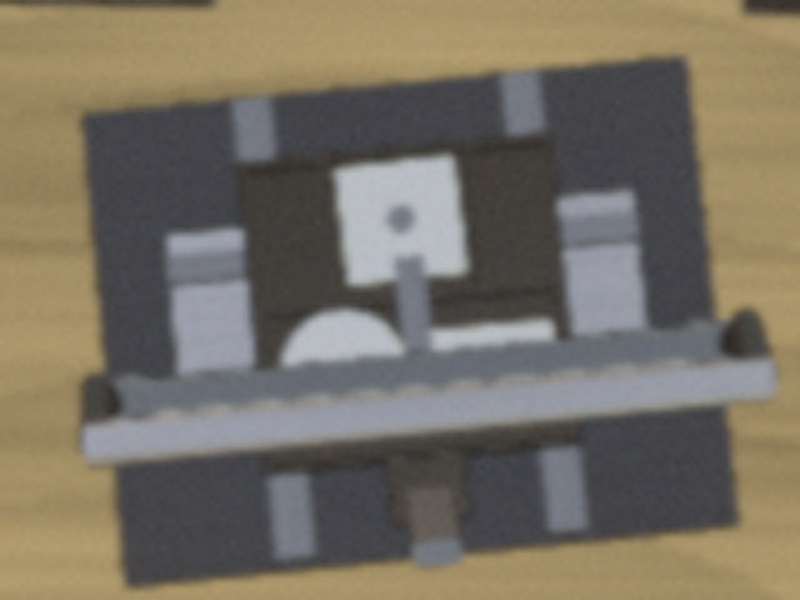

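View pics/c2.png

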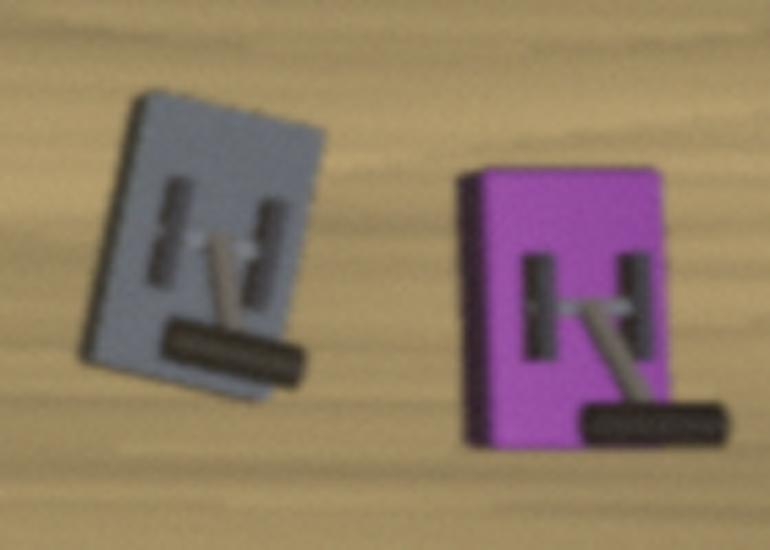

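View pics/c3.png

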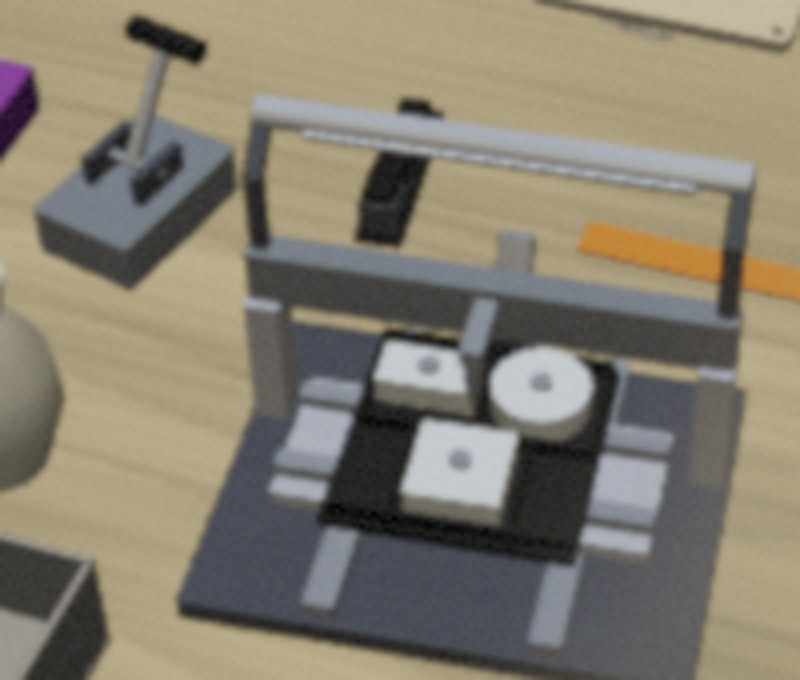

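```bash
python3 - <<'E'
from h import *
C=lambda a:(a[0]/5+240,a[1]/5+145)
D=lambda a:(a[0]/5.5+410,a[1]/5.5+235)
S=lambda a:(a[0]/4+190,a[1]/4+170)
c=[pt('top','top0',*C(a),h=.02) for a in[(85,115),(685,58),(737,523),(127,585)]]
for a in c:print(a.round(4))
print('station',np.mean(c,0).round(4),[np.linalg.norm(c[i]-c[i-1]).round(3) for i in range(4)])
v=c[0]-c[3];w=c[1]-c[2];v=v+w;print('yaw',np.arctan2(v[1],v[0])); v=c[0]-c[1]+c[3]-c[2];print(np.arctan2(-v[0],v[1]))
print('sq btn',pt('top','top0',*C((401,219)),h=.091),pt('top','top0',*C((401,219))))
for nm,a in (('sq',(461,460)),('rd',(541,382)),('ob',(429,366))): print(nm,pt('scene','scene0',*S(a),h=.091),pt('scene','scene0',*S(a)))
print('handle top', pt('top','top0',*C((438,550)),h=.12),pt('top','top0',*C((438,550))))
c=[pt('top','top0',*D(a),h=.045) for a in[(150,92),(325,130),(265,400),(95,360)]]
for a in c:print(a.round(4))
print('iso',np.mean(c,0),[np.linalg.norm(c[i]-c[i-1]).round(3) for i in range(4)])
v=c[0]-c[3]+c[1]-c[2];print('yaw',np.arctan2(v[1],v[0])); v=c[0]-c[1]+c[3]-c[2];print(np.arctan2(-v[0],v[1]))
print('axle',pt('top','top0',*D((218,241)),h=.058))
for a in[(165,338),(304,366),(234,352)]: print('bar',pt('top','top0',*D(a),h=.138),pt('top','top0',*D(a)))
for a in[(129,27),(205,48),(166,36)]: print('bar s',pt('scene','scene0',*S(a),h=.134),pt('scene','scene0',*S(a)))
E
```

```text
[0.7395 0.1934 0.02  ]
[ 0.7744 -0.1204  0.02  ]
[ 0.5295 -0.1477  0.02  ]
[0.4937 0.1663 0.02  ]
station [0.6343 0.0229 0.02  ] [np.float64(0.247), np.float64(0.316), np.float64(0.246), np.float64(0.316)]
yaw 0.11044376079666356
0.11204246091266594
sq btn [0.67215943 0.02786601 0.091     ] [0.67215381 0.02786608 0.09102764]
sq [0.67433932 0.03094247 0.091     ] [0.67502657 0.03119681 0.0918292 ]
rd [0.59705551 0.05695168 0.091     ] [0.6005254  0.05802892 0.09483332]
ob [ 0.60628924 -0.01450821  0.091     ] [ 0.61083212 -0.01272546  0.09606979]
handle top [0.50514888 0.00829758 0.12      ] [0.50474311 0.00837715 0.12477008]
[ 0.5232 -0.2716  0.045 ]
[ 0.5065 -0.3524  0.045 ]
[ 0.3822 -0.3231  0.045 ]
[ 0.3996 -0.2452  0.045 ]
iso [ 0.45288905 -0.29806699  0.045     ] [np.float64(0.126), np.float64(0.083), np.float64(0.128), np.float64(0.08)]
yaw -0.22111580321104854
-0.21126318566717447
axle [ 0.45413808 -0.29929021  0.058     ]
bar [ 0.40866852 -0.25748712  0.138     ] [ 0.40874293 -0.25859273  0.13284789]
bar [ 0.39736091 -0.31711341  0.138     ] [ 0.39734906 -0.31660433  0.13996599]
bar [ 0.40301153 -0.28708981  0.138     ] [ 0.40295804 -0.28585317  0.14322643]
bar s [ 0.39750946 -0.31748004  0.134     ] [ 0.40376072 -0.31378816  0.13942963]
bar s [ 0.40237853 -0.25619208  0.134     ] [ 0.40040044 -0.25725627  0.13227437]
bar s [ 0.3985985  -0.28808443  0.134     ] [ 0.40916394 -0.28211726  0.14318575]
```

The crops show:
- **Controllers:** square in the far pocket (button c1 401,219), round near-left, oblong near-right.
- **Isolator:** the grey one has its lever leaning to the near side, with its bar at c2 (234,352). That puts the bar at about (0.401, -0.287, 0.134).

The sizes match those given: plate 247x316, isolator about 127x82. I'll move to the near side of the bar first.

```bash
python3 -m crank '[[20,-40,65,0,0,0,0],[60,-100,65,0,0,0.05,0],[100,-160,65,0,0,0.1,0],[140,-210,65,0,0,0.15,0],[170,-270,65,0,0,0.2,0],[180,-330,65,0,0,0.2,0],[180,-390,65,0,0,0.2,0],[180,-450,65,0,0,0.2,0],[180,-450,65,0,0,0.2,0],[180,-450,65,0,0,0.2,0]]' 10; python3 -m crank '[[0,-60,0,0,0,0,0],[0,-120,0,0,0,0,0],[-10,-180,0,0,0,0,0],[-20,-240,0,0,0,0,0],[-40,-300,0,0,0,0,0],[-60,-350,0,0,0,0,0],[-65,-378,0,0,0,0,0],[-65,-378,0,0,0,0,0]]'
```

```text
time_s: 1.35
tcp_pos: [0.4204, 0.0976, 0.2599]
eef_rot: [0.0, 0.779, 0.627, -0.001]
wrist_force: [0.4, 0.3, -0.5]
opening: 0.0012
time_s: 2.35
tcp_pos: [0.3555, -0.2809, 0.2593]
eef_rot: [-0.0, 0.78, 0.626, -0.001]
wrist_force: [0.9, 0.3, -0.6]
opening: 0.0006
```

```bash
python3 - <<'E'
from h import *
grab('wrist','w1')
E
```

```text
(no output)
```

View pics/w1.png

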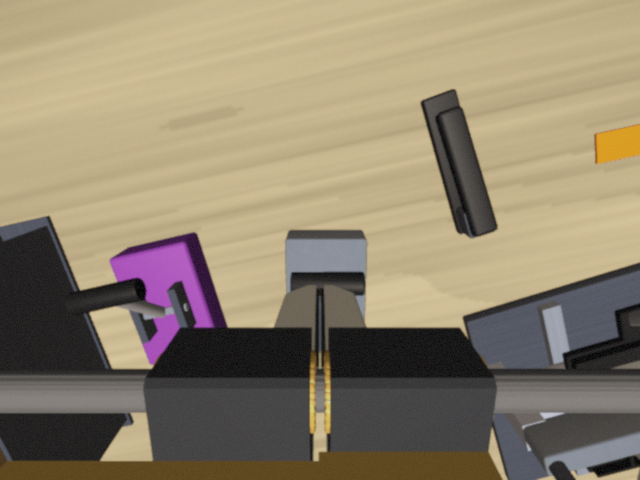

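```bash
python3 - <<'E'
from h import *
for a in[(300,281),(356,285),(326,277),(294,236),(360,236)]: print(a,pt('wrist','w1',*a),pt('wrist','w1',*a,h=.142))
E
```

```text
(300, 281) [ 0.3936423  -0.30569257  0.14254135] [ 0.39384268 -0.30576588  0.142     ]
(356, 285) [ 0.40670855 -0.26289085  0.14226708] [ 0.40681874 -0.26288956  0.142     ]
(326, 277) [ 0.39571944 -0.28496151  0.140065  ] [ 0.39499591 -0.28483197  0.142     ]
(294, 236) [ 0.38396984 -0.31519803  0.03244725] [ 0.35672092 -0.30178788  0.142     ]
(360, 236) [ 0.39850535 -0.24772299  0.03387493] [ 0.36772124 -0.25207035  0.142     ]
```

```bash
python3 -m crank '[[0,0,-50,0,0,0,0],[0,0,-100,0,0,0,0],[0,0,-131,0,0,0,0],[0,0,-131,0,0,0,0]]'; python3 -m crank '[[16,-4,0,0,0,0,0],[32,-7,0,0,0,0,0],[47,-10,0,0,0,0,0],[62,-14,0,0,0,0,0],[77,-17,0,0,0,0,0],[92,-20,0,0,0,0,0],[107,-23,0,0,0,0,0],[120,-26,0,0,0,0,0],[120,-26,0,0,0,0,0]]'
```

```text
time_s: 2.9
tcp_pos: [0.3551, -0.2766, 0.1258]
eef_rot: [-0.003, 0.779, 0.627, -0.001]
wrist_force: [0.2, -0.3, 0.4]
opening: 0.0006
time_s: 4.03
tcp_pos: [0.4765, -0.3025, 0.127]
eef_rot: [-0.002, 0.778, 0.628, -0.0]
wrist_force: [-0.9, 0.2, -0.0]
opening: 0.0001
```

```bash
python3 -m crank '[[0,0,0,0,0,0,0],[-10,2,50,0,0,0,0],[-20,4,110,0,0,0,0],[-30,6,170,0,0,0,0],[-30,6,170,0,0,0,0]]'; python3 - <<'E'
from h import *
grab('scene','s1'); crop('s1',150,130,390,310,3.3,'s1c')
E
```

```text
time_s: 4.65
tcp_pos: [0.4478, -0.2981, 0.3042]
eef_rot: [0.003, 0.779, 0.627, 0.001]
wrist_force: [0.5, 0.1, -0.5]
opening: 0.0008
```

View pics/s1c.png

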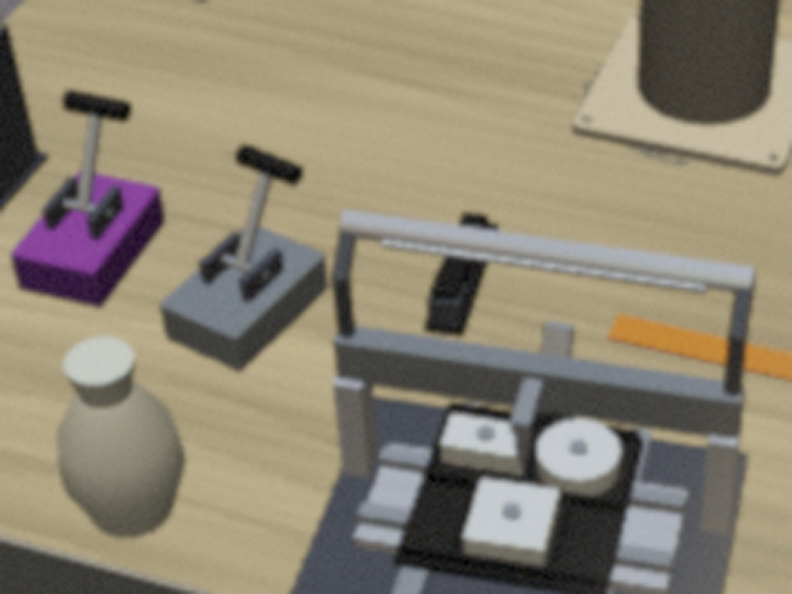

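View pics/s1.png

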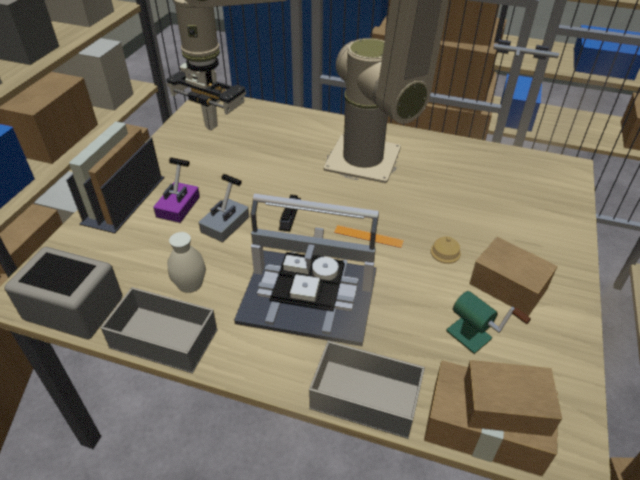

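```bash
python3 - <<'E'
from h import *
print(read_state()['time_s']); grab('top','t1');grab('wrist','w2')
crop('t1',380,200,580,350,4,'t1c')
E
```

```text
4.7
```

View pics/t1.png

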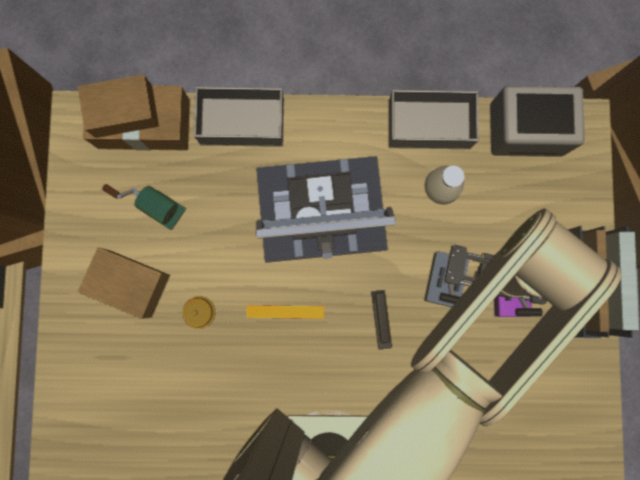

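View pics/w2.png

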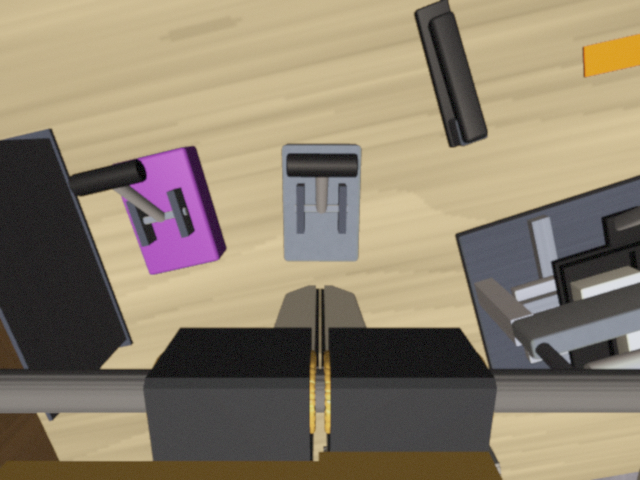

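```bash
python3 - <<'E'
from h import *
for a in[(290,165),(355,165),(322,157),(287,148),(360,148),(286,258),(356,258),(322,209)]: print(a,pt('wrist','w2',*a))
crop('w2',260,130,390,310,4,'w2c');print(read_state()['eef_rot'],read_state()['tcp_pos'])
E
```

```text
(290, 165) [ 0.39714284 -0.3109755   0.14433157]
(355, 165) [ 0.4085192  -0.25870425  0.14411609]
(322, 157) [ 0.39670784 -0.28392457  0.14024168]
(287, 148) [ 0.3866946  -0.31866461  0.04515177]
(360, 148) [ 0.40315096 -0.24355514  0.04242707]
(286, 258) [ 0.50425441 -0.34796217  0.04587448]
(356, 258) [ 0.52215798 -0.27072522  0.04258874]
(322, 209) [ 0.45312848 -0.29558431  0.07059696]
[-2.83867590e-03  7.78516280e-01  6.27617803e-01 -4.87160142e-04] [ 0.44603832 -0.29628012  0.29610755]
```

View pics/w2c.png

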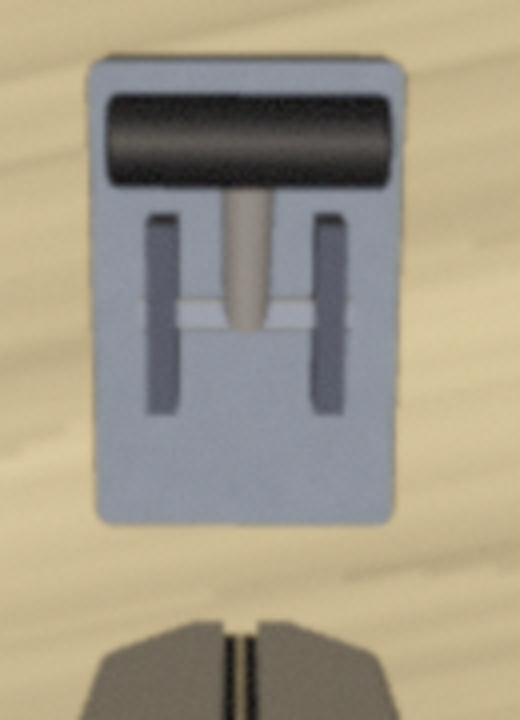

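The lever is unchanged: still on the near side, bar at wrist (322,165), about (0.402,-0.285,0.134). I'll repeat the push and look before retreating.

```bash
python3 -m crank '[[-50,10,0,0,0,0,0],[-94,20,0,0,0,0,0],[-94,20,-50,0,0,0,0],[-94,20,-110,0,0,0,0],[-94,20,-168,0,0,0,0],[-94,20,-168,0,0,0,0],[-94,20,-168,0,0,0,0]]'; python3 -m crank '[[15,-3,0,0,0,0,0],[30,-7,0,0,0,0,0],[45,-10,0,0,0,0,0],[60,-13,0,0,0,0,0],[60,-13,0,0,0,0,0]]'; python3 - <<'E'
from h import *
grab('wrist','w3')
grab('scene','s3'); crop('s3',150,50,310,250,3,'s3c')
E
```

```text
time_s: 5.68
tcp_pos: [0.3523, -0.2765, 0.1293]
eef_rot: [-0.003, 0.779, 0.628, -0.001]
wrist_force: [0.2, -0.2, 0.7]
opening: 0.0005
time_s: 6.3
tcp_pos: [0.4144, -0.2908, 0.1324]
eef_rot: [-0.001, 0.778, 0.628, -0.0]
wrist_force: [0.2, -0.3, -0.6]
opening: 0.0002
```

View pics/w3.png

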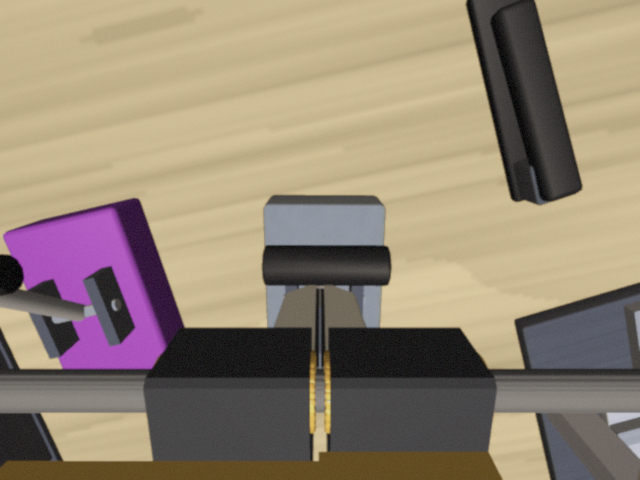

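View pics/s3c.png

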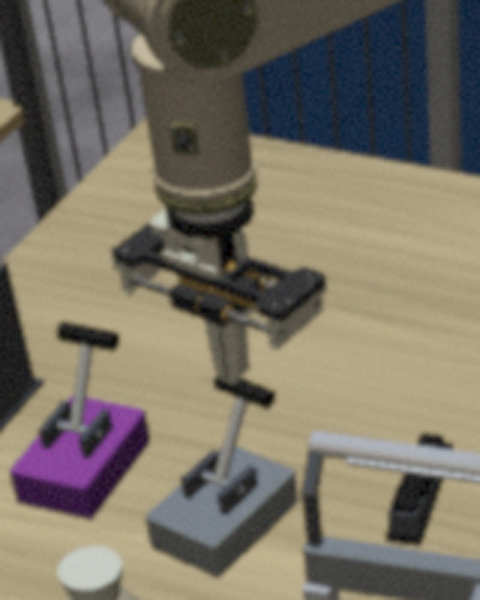

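```bash
python3 - <<'E'
from h import *
for n,f,a in[('wrist','w3',(280,265)),('wrist','w3',(375,265)),('wrist','w3',(325,280)),('wrist','w3',(300,300)),('wrist','w3',(340,320)),('wrist','w3',(325,201)),('scene','s3',(150+245/3,50+390/3)),('scene','s3',(150+230/3,50+365/3)),('scene','s3',(150+228/3,50+355/3)),('scene','s3',(150+255/3,50+463/3))]: print(a,pt(n,f,*a))
print(np.load('pics/w3.npz')['p'])
E
```

```text
(280, 265) [ 0.39585999 -0.30564094  0.14291342]
(375, 265) [ 0.40500798 -0.2631222   0.14305612]
(325, 280) [ 0.40745405 -0.28703224  0.14275762]
(300, 300) [ 0.40255798 -0.29644371  0.17164072]
(340, 320) [ 0.40578171 -0.28187253  0.18873364]
(325, 201) [ 0.39082455 -0.2820261   0.03333415]
(231.66666666666669, 180.0) [ 0.41057435 -0.28120766  0.14089649]
(226.66666666666669, 171.66666666666669) [ 0.42452402 -0.28544431  0.17897045]
(226.0, 168.33333333333331) [ 0.42437969 -0.2861778   0.1900552 ]
(235.0, 204.33333333333334) [ 0.40195004 -0.28559061  0.04306101]
[ 0.41435132 -0.29084613  0.13238732]
```

```bash
python3 - <<'E'
from h import *
for f in('w3','w2'):
  for v in(284,286,288,289,290,291,292,294,297,300): print(f,v,pt('wrist',f,305,v).round(4),pt('wrist',f,335,v).round(4))
s=read_state();print(s['wrist_force'],s['tcp_pos'],s['q'])
E
```

```text
w3 284 [ 0.4086 -0.2969  0.1396] [ 0.4113 -0.283   0.1405]
w3 286 [ 0.4026 -0.2949  0.1578] [ 0.4511 -0.2876  0.0443]
w3 288 [ 0.4031 -0.295   0.1587] [ 0.4061 -0.2826  0.1579]
w3 289 [ 0.4032 -0.295   0.1596] [ 0.4064 -0.2827  0.1584]
w3 290 [ 0.4032 -0.295   0.1607] [ 0.4058 -0.2826  0.1608]
w3 291 [ 0.4028 -0.2948  0.1629] [ 0.4057 -0.2827  0.162 ]
w3 292 [ 0.4037 -0.295   0.1617] [ 0.4058 -0.2827  0.163 ]
w3 294 [ 0.4036 -0.2949  0.1641] [ 0.4062 -0.2828  0.1641]
w3 297 [ 0.4038 -0.2949  0.1667] [ 0.406  -0.2829  0.1674]
w3 300 [ 0.403  -0.2945  0.1716] [ 0.4061 -0.283   0.1703]
w2 284 [ 0.5573 -0.3396 -0.0012] [ 0.5646 -0.3023  0.001 ]
w2 286 [ 0.4358 -0.3012  0.3206] [ 0.5681 -0.3029 -0.001 ]
w2 288 [ 0.4357 -0.301   0.3232] [ 0.4378 -0.2885  0.3245]
w2 289 [ 0.4355 -0.301   0.3247] [ 0.4381 -0.2885  0.325 ]
w2 290 [ 0.4355 -0.3009  0.3259] [ 0.4378 -0.2886  0.3266]
w2 291 [ 0.4355 -0.3009  0.3269] [ 0.4381 -0.2886  0.327 ]
w2 292 [ 0.4354 -0.3008  0.3284] [ 0.4375 -0.2886  0.3294]
w2 294 [ 0.4357 -0.3008  0.3296] [ 0.438  -0.2887  0.3305]
w2 297 [ 0.4353 -0.3006  0.3338] [ 0.4383 -0.2889  0.3328]
w2 300 [ 0.4357 -0.3006  0.3358] [ 0.438  -0.289   0.3363]
[-0.05087652  0.74466037 -0.47792127] [ 0.41293751 -0.29018103  0.1311349 ] [-7.14037022e-01 -8.54048692e-02  1.82681331e+00 -1.72901442e-04
  1.40347936e+00 -2.07134855e+00]
```

The fingers stood above the bar. By depth, the closed tips are at about z 0.158, some 26 mm higher than the TCP offset suggests, so nothing was touched. I'll go back and push about 37 mm lower, staying clear of the cheeks at about 0.07.

```bash
python3 -m crank '[[-30,7,5,0,0,0,0],[-62,14,5,0,0,0,0],[-62,14,-20,0,0,0,0],[-62,14,-37,0,0,0,0],[-62,14,-37,0,0,0,0],[-62,14,-37,0,0,0,0]]'; python3 -m crank '[[12,-3,0,0,0,0,0],[24,-6,0,0,0,0,0],[36,-8,0,0,0,0,0],[48,-10,0,0,0,0,0],[60,-13,0,0,0,0,0],[60,-13,0,0,0,0,0]]'; python3 - <<'E'
from h import *
grab('wrist','w4')
grab('scene','s4'); crop('s4',150,50,310,250,3,'s4c')
E
```

```text
time_s: 7.15
tcp_pos: [0.3513, -0.2764, 0.0948]
eef_rot: [-0.001, 0.778, 0.628, -0.0]
wrist_force: [0.7, 0.7, 0.1]
opening: 0.0008
time_s: 7.9
tcp_pos: [0.4122, -0.2895, 0.0946]
eef_rot: [-0.001, 0.778, 0.628, -0.0]
wrist_force: [-0.1, -0.6, -0.7]
opening: 0.0004
```

View pics/s4c.png

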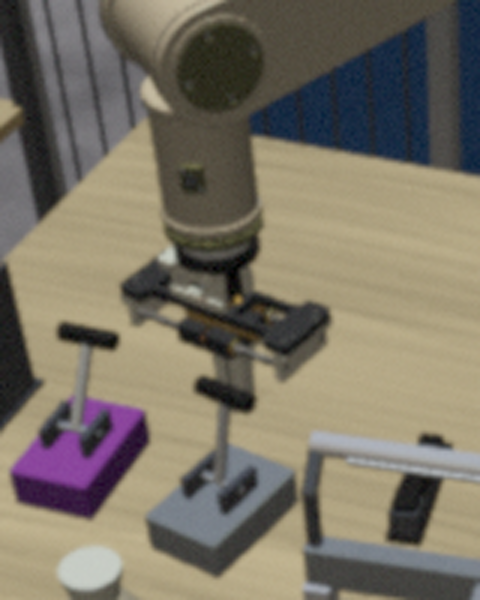

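The lever is now turning with the push: the bar is at s4c (225,393). I'll carry on over centre.

```bash
python3 -m crank '[[12,-3,0,0,0,0,0],[24,-5,0,0,0,0,0],[36,-8,0,0,0,0,0],[48,-11,0,0,0,0,0],[60,-13,0,0,0,0,0],[66,-14,0,0,0,0,0],[66,-14,0,0,0,0,0]]'; python3 - <<'E'
from h import *
grab('wrist','w5')
grab('scene','s5'); crop('s5',150,50,310,250,3,'s5c')
E
```

```text
time_s: 8.88
tcp_pos: [0.4775, -0.3032, 0.0943]
eef_rot: [-0.002, 0.778, 0.628, -0.0]
wrist_force: [-0.1, 0.5, -0.7]
opening: 0.0003
```

View pics/s5c.png

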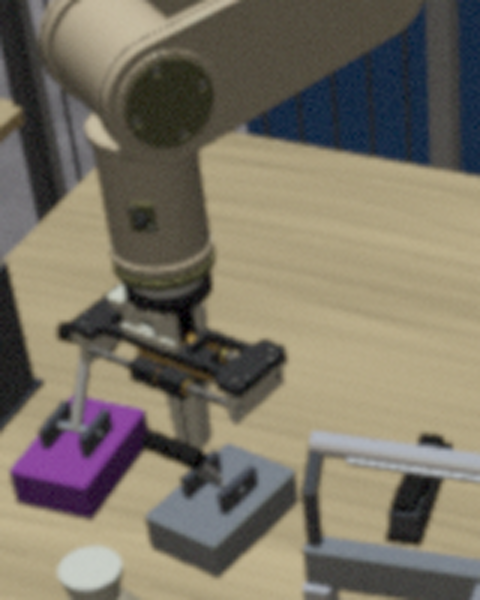

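The lever is over on the far side, with the bar now at s5c (175,448). Next I'll lift and look at the open fingers.

```bash
python3 -m crank '[[-6,2,50,0,0,0,0],[-15,4,110,0,0,0,0],[-25,6,170,0,0,0,60],[-25,40,210,0,0,0,60],[-25,90,210,0,0,0,60],[-25,150,210,0,0,0,60],[-25,210,210,0,0,0,60],[-25,270,210,0,0,0,60],[-25,303,210,0,0,0,60],[-25,303,210,0,0,0,60]]'; python3 - <<'E'
from h import *
from scipy.spatial.transform import Rotation as Ro
z=grab('wrist','w6')
s=read_state();a=.11;L=.5
ex=np.array([np.cos(a),np.sin(a),0]);ey=np.array([-np.sin(a),np.cos(a),0])
zt=np.sin(L)*ex-np.cos(L)*np.array([0,0,1]); Rt=np.c_[ey,np.cross(zt,ey),zt]
print(s['tcp_pos'],Ro.from_matrix(Rt@R(s['eef_rot']).T).as_rotvec())
E
```

```text
time_s: 10.22
tcp_pos: [0.4516, 0.0017, 0.3046]
eef_rot: [-0.002, 0.777, 0.629, -0.0]
wrist_force: [0.5, -0.6, -0.8]
opening: 0.0599
[4.51725502e-01 3.88663734e-04 3.04471240e-01] [-0.0267782  -0.50460792  0.31346498]
```

View pics/w6.png

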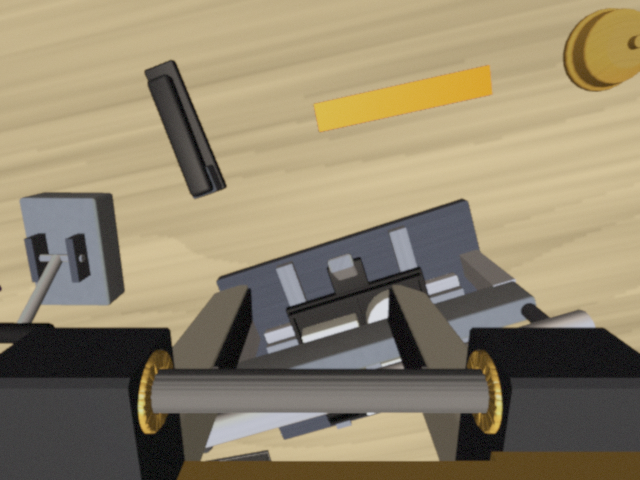

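```bash
python3 - <<'E'
from h import *
crop('w6',200,180,520,400,2.5,'w6c')
for a in[(343,262),(332,262),(354,262),(343,276),(334,280),(357,277)]: print(a,pt('wrist','w6',*a))
E
```

```text
(343, 262) [0.50351878 0.0135406  0.12282786]
(332, 262) [0.50178737 0.00325992 0.12149816]
(354, 262) [0.52558919 0.02482735 0.06562481]
(343, 276) [0.53142173 0.01020216 0.08592839]
(334, 280) [ 0.54139381 -0.0008009   0.06637958]
(357, 277) [0.54339943 0.02482674 0.06593276]
```

View pics/w6c.png

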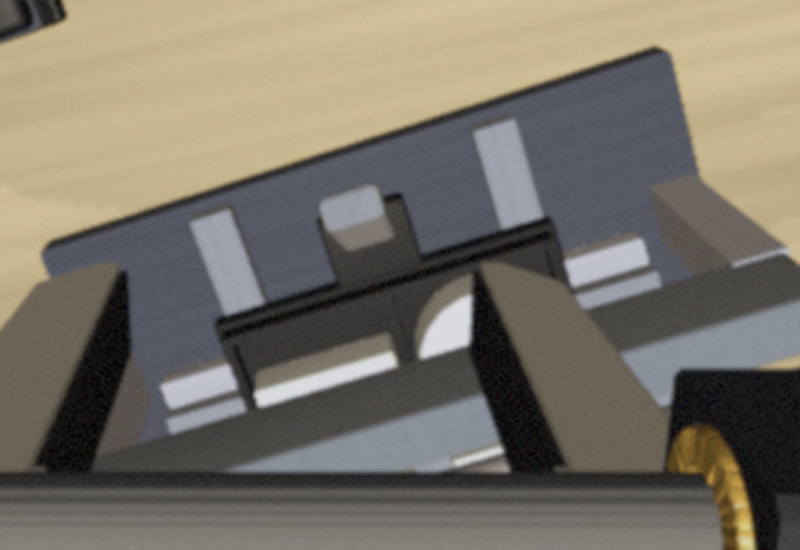

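```bash
python3 -m crank '[[0,0,0,-0.006,-0.12,0.075,60],[0,0,0,-0.013,-0.25,0.155,60],[0,0,0,-0.02,-0.38,0.235,60],[0,0,0,-0.027,-0.505,0.313,60],[15,3,-50,-0.027,-0.505,0.313,60],[28,6,-100,-0.027,-0.505,0.313,60],[41,9,-150,-0.027,-0.505,0.313,60],[41,9,-162,-0.027,-0.505,0.313,60],[41,9,-162,-0.027,-0.505,0.313,60]]'; python3 - <<'E'
from h import *
grab('wrist','w7')
s=read_state();print(s['tcp_pos'],s['q'],R(s['eef_rot']).round(3))
for a in[(320,200)]: print(pt('wrist','w7',*a))
E
```

```text
time_s: 11.4
tcp_pos: [0.4924, 0.0085, 0.1426]
eef_rot: [0.165, 0.647, 0.721, 0.184]
wrist_force: [0.1, 0.8, 0.4]
opening: 0.0599
[0.49333049 0.00847347 0.14439771] [-0.21021641 -0.74841848  2.3770707   0.17501078  1.03881337 -1.94215051] [[-0.108  0.871  0.479]
 [ 0.994  0.095  0.051]
 [-0.001  0.481 -0.877]]
[0.53625272 0.01365715 0.01956133]
```

View pics/w7.png

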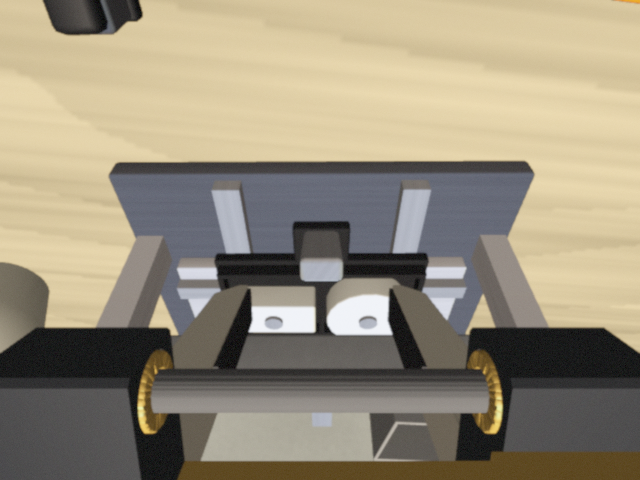

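The wrist view w7 shows the handle centred between the fingers at (321,265). The round button is at (368,322) and the oblong one at (273,322). I'll advance along the lean and grip.

```bash
python3 -m crank '[[11,1,-20,0,0,0,60],[21,2,-40,0,0,0,60],[32,4,-60,0,0,0,60],[43,5,-81,0,0,0,60],[43,5,-81,0,0,0,60]]'; python3 - <<'E'
from h import *
grab('wrist','w8');grab('scene','s8');crop('s8',220,100,420,250,4,'s8c')
E
```

```text
time_s: 12.08
tcp_pos: [0.537, 0.0131, 0.0644]
eef_rot: [0.166, 0.647, 0.721, 0.185]
wrist_force: [-0.4, 0.0, 0.3]
opening: 0.0599
```

View pics/w8.png

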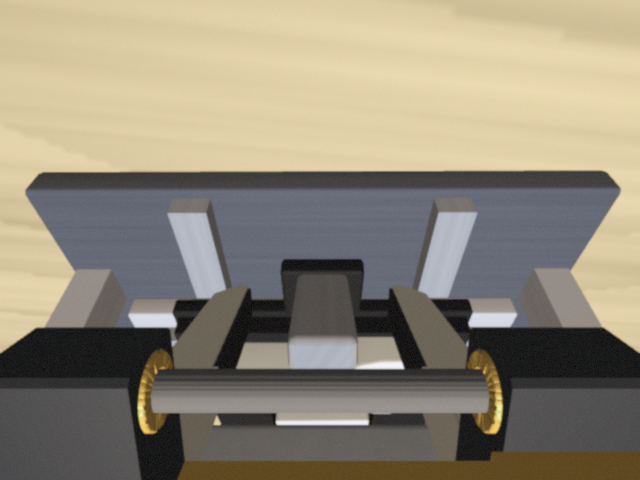

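View pics/s8c.png

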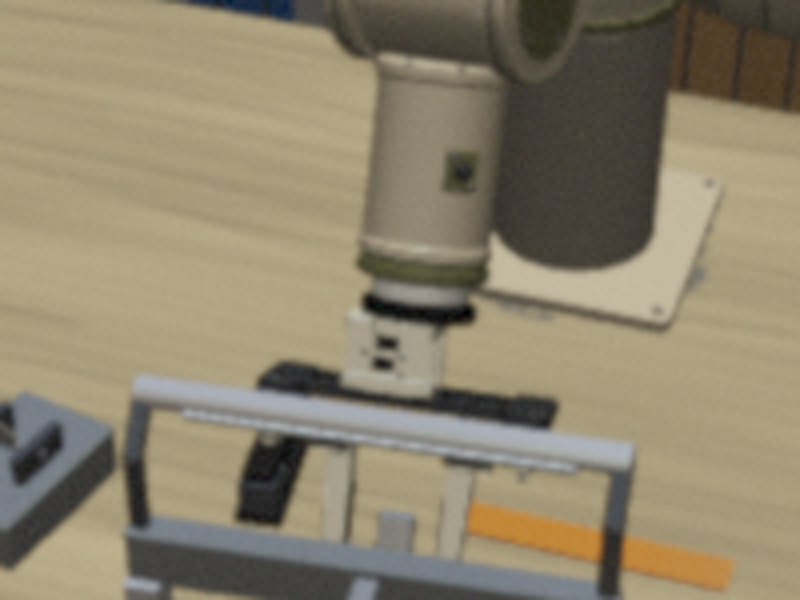

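```bash
python3 -m crank '[[0,0,0,0,0,0,0],[0,0,0,0,0,0,0],[0,0,0,0,0,0,0],[0,0,0,0,0,0,0]]' 20; python3 - <<'E'
from h import *
crop('w7',230,240,410,360,4.4,'w7c')
for a in[(368,322),(273,322)]: print(pt('wrist','w7',*a,h=.091),pt('wrist','w7',*a))
# plate corners from w8/w7, z=.02 top edges
print('plate near corners',pt('wrist','w7',112,172,h=.02),pt('wrist','w7',531,174,h=.02),pt('wrist','w7',112,172),pt('wrist','w7',531,174))
print(read_state()['tcp_pos'])
E
```

```text
time_s: 12.68
tcp_pos: [0.5374, 0.0132, 0.0659]
eef_rot: [0.167, 0.646, 0.721, 0.185]
wrist_force: [0.2, 2.6, 0.9]
opening: 0.0245
[0.59348714 0.05680545 0.091     ] [0.59408938 0.05695777 0.09057895]
[ 0.60138983 -0.01535019  0.091     ] [ 0.6032028  -0.01539701  0.08977013]
plate near corners [ 0.52639855 -0.14161026  0.02      ] [0.49456155 0.16607798 0.02      ] [ 0.52841151 -0.14301313  0.01735024] [0.49551972 0.16712866 0.01848645]
[0.53743977 0.01317389 0.06594059]
```

View pics/w7c.png

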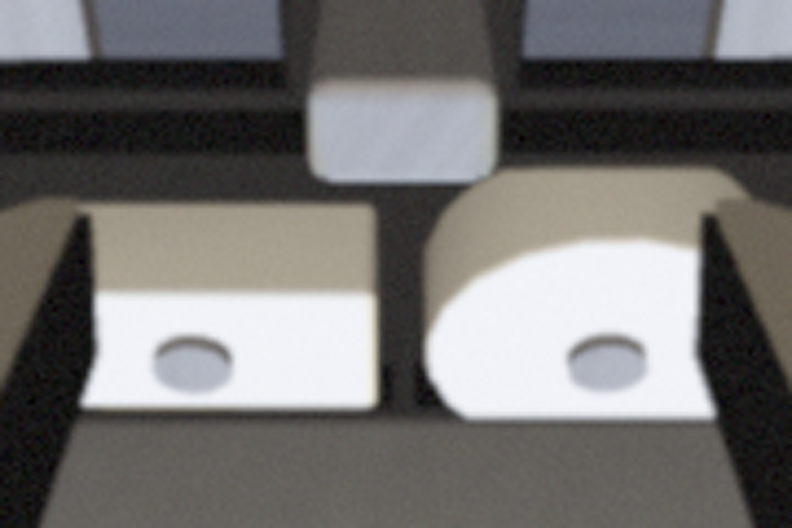

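Gripped at 24.5 mm. The round button is at about (0.595,0.057), so it needs roughly (+38,-34) mm. I'll move slowly.

```bash
python3 -m crank '[[2,-2,0,0,0,0,0],[6,-5,0,0,0,0,0],[10,-9,0,0,0,0,0],[15,-13,0,0,0,0,0],[20,-18,0,0,0,0,0],[25,-22,0,0,0,0,0],[30,-26,0,0,0,0,0],[34,-30,0,0,0,0,0],[37,-33,0,0,0,0,0],[38,-34,0,0,0,0,0]]'; python3 - <<'E'
from h import *
s=read_state();print(s['wrist_force'],s['tcp_pos'],s['time_s'],s['qd'].round(3))
grab('wrist','w9');grab('scene','s9');grab('top','t9');crop('s9',230,180,390,300,5,'s9c');crop('t9',240,145,400,265,5,'t9c')
E
```

```text
time_s: 13.92
tcp_pos: [0.5756, -0.0211, 0.0659]
eef_rot: [0.167, 0.647, 0.721, 0.185]
wrist_force: [-2.2, 0.8, 3.4]
opening: 0.024
[-2.16939133  0.82051785  3.37358337] [ 0.57558225 -0.02105177  0.06591352] 13.925 [-0.011  0.024 -0.02   0.01  -0.002 -0.019]
```

View pics/s9c.png

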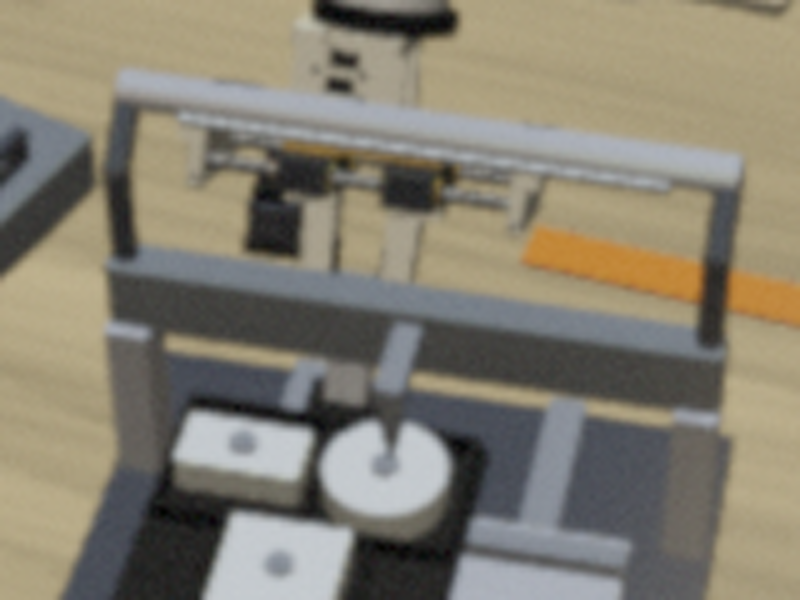

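View pics/w9.png

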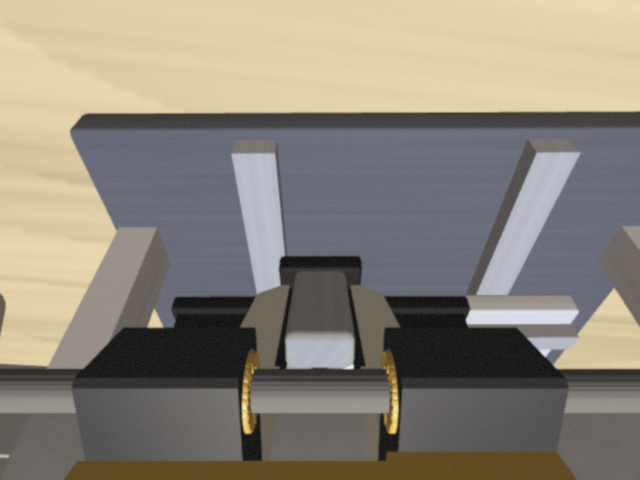

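View pics/t9c.png

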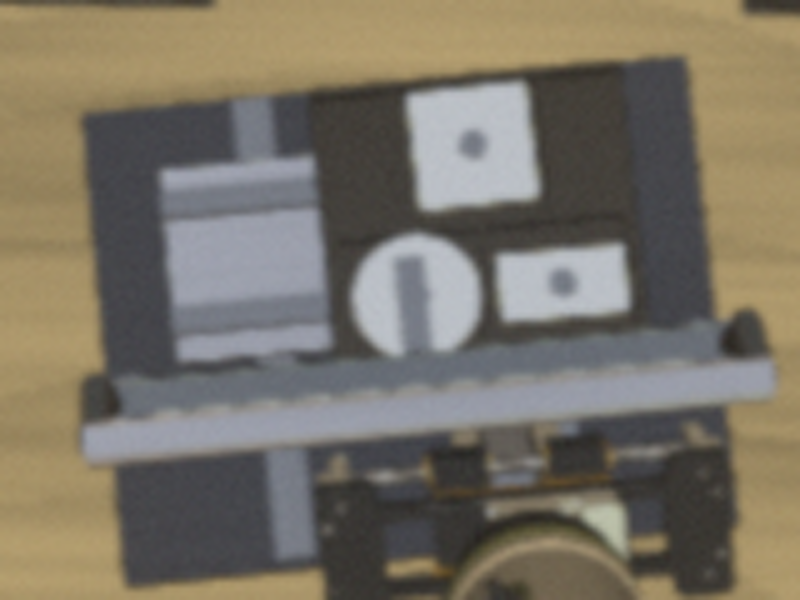

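```bash
python3 - <<'E'
from h import *
crop('s9',290,250,330,280,20,'s9d')
E
```

```text
(no output)
```

View pics/s9d.png

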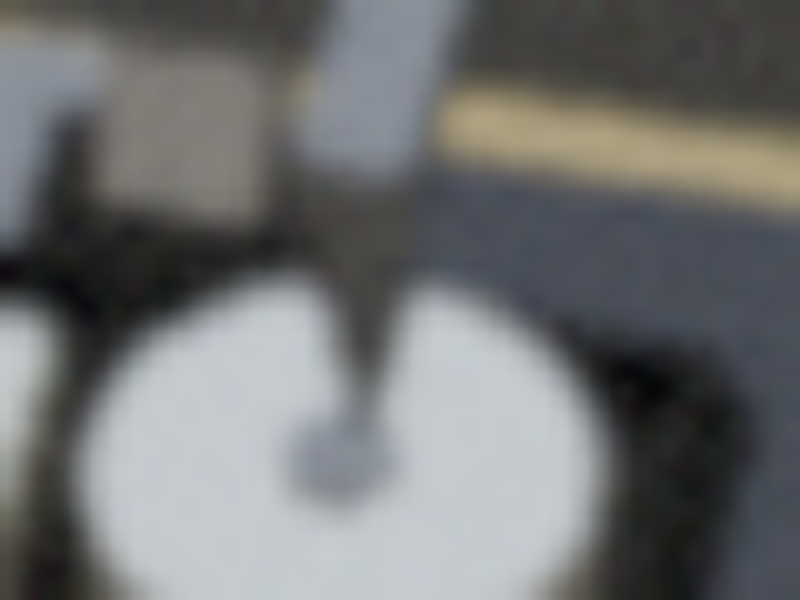

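```bash
python3 - <<'E'
from h import *
for t in[(365,420),(365,432)]: print('tip',pt('scene','s9',290+t[0]/20-.5,250+t[1]/20-.5,h=.099))
b=pt('scene','s9',290+342/20-.5,250+460/20-.5,h=.091);print('btn',b)
# current expected positions from shift
print(np.load('pics/s9.npz')['p'], read_state()['tcp_pos'])
E
```

```text
tip [0.63416666 0.02342827 0.099     ]
tip [0.6360711  0.02409304 0.099     ]
btn [0.63444936 0.02041875 0.091     ]
[ 0.57562446 -0.02111396  0.06593917] [ 0.57561927 -0.02113646  0.06597904]
```

```bash
python3 - <<'E'
from h import *
C=lambda a:(a[0]/5+240-.5,a[1]/5+145-.5)
print('disc',pt('top','t9',*C((416.5,298)),h=.088))
print('sqbtn',pt('top','t9',*C((473,145)),h=.091),'before',pt('top','top0',*C((401,219)),h=.091))
print('block top end',pt('top','t9',*C((409,257))),pt('top','t9',*C((411,275))),pt('top','t9',*C((411,300))))
z=np.load('pics/s9.npz')
import cv2
S=lambda a:(a[0]/5+230-.5,a[1]/5+180-.5)
print('scene sq',pt('scene','s9',*S((279,565)),h=.091),'ob',pt('scene','s9',*S((243,442)),h=.091))
E
```

```text
disc [0.63434881 0.02096798 0.088     ]
sqbtn [ 0.71126719 -0.00626409  0.091     ] before [0.67340191 0.02912073 0.091     ]
block top end [0.64285069 0.02519832 0.15130684] [0.63461263 0.02414144 0.14916324] [0.62208331 0.02402109 0.15214121]
scene sq [ 0.71190869 -0.00638846  0.091     ] ob [ 0.64227931 -0.05225371  0.091     ]
```

Two cameras agree: tip at about (0.635,0.0238), round button at about (0.6345,0.0207). I'll correct by +3 mm in y, then hold.

```bash
python3 -m crank '[[0,1,0,0,0,0,0],[0,2,0,0,0,0,0],[0,3,0,0,0,0,0],[0,3,0,0,0,0,0],[0,3,0,0,0,0,0]]'; python3 - <<'E'
from h import *
grab('scene','s10');grab('top','t10');crop('s10',290,250,330,280,20,'s10d');crop('t10',240,145,400,265,5,'t10c')
E
```

```text
time_s: 14.7
tcp_pos: [0.5756, -0.018, 0.066]
eef_rot: [0.167, 0.646, 0.721, 0.185]
wrist_force: [-1.8, -1.5, 1.9]
opening: 0.0238
```

View pics/s10d.png

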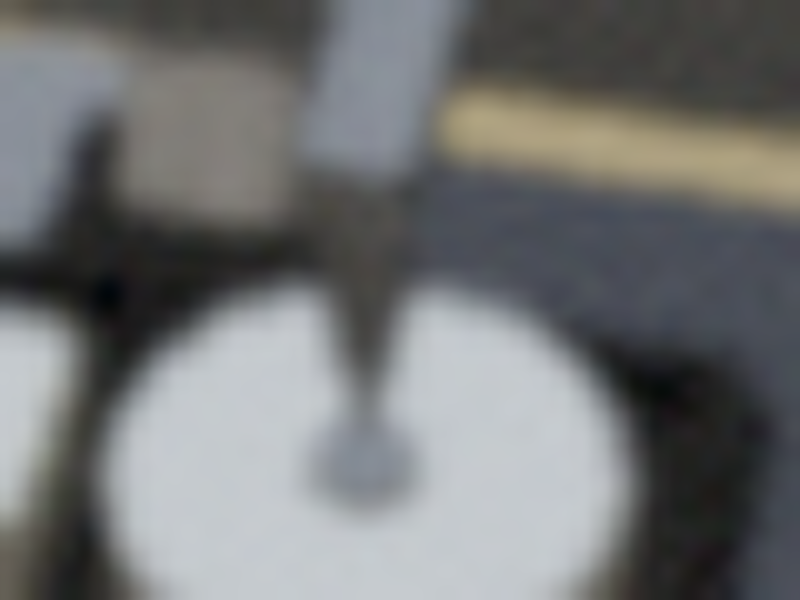

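View pics/t10c.png

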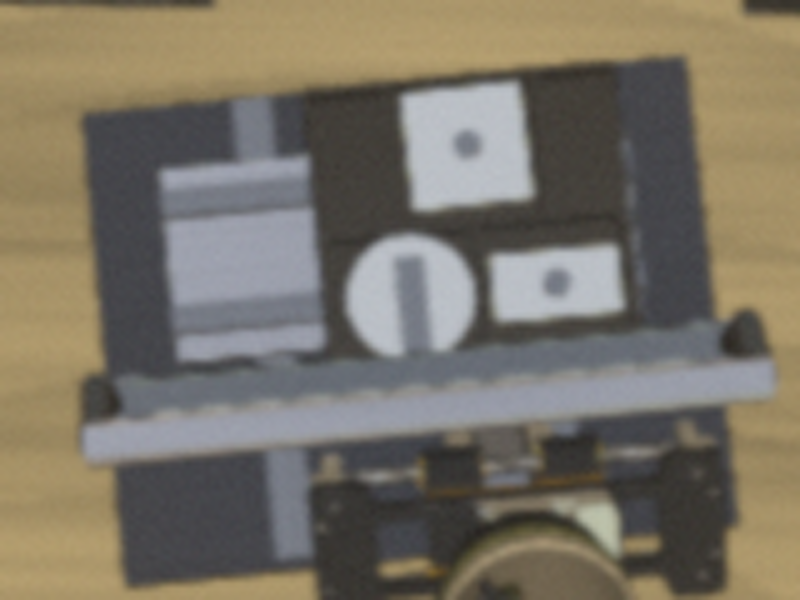

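The tip at s10d (367,425) stands straight above the button centre (365,465). The 8 mm gap should show as about 45 zoomed px and I see about 40, so the error is about 1 mm. Now I'll hold still.

```bash
python3 -m crank '[[0,0,0,0,0,0,0],[0,0,0,0,0,0,0],[0,0,0,0,0,0,0],[0,0,0,0,0,0,0],[0,0,0,0,0,0,0],[0,0,0,0,0,0,0],[0,0,0,0,0,0,0],[0,0,0,0,0,0,0],[0,0,0,0,0,0,0],[0,0,0,0,0,0,0]]'; python3 -m crank '[[0,0,0,0,0,0,0],[0,0,0,0,0,0,0],[0,0,0,0,0,0,0],[0,0,0,0,0,0,0]]'
python3 - <<'E'
from h import *
C=lambda a:(a[0]/5+240-.5,a[1]/5+145-.5)
print('sqbtn',pt('top','t10',*C((467,145)),h=.091))
M=np.linalg.inv(T('scene'));K=camera_info('scene')['mtx']
for z in(.099,.091):
  p=M@np.array([.635,.0238,z,1]);print(K@np.array([p[0]/-p[2],p[1]/p[2],1]))
E
```

```text
time_s: 16.05
tcp_pos: [0.5756, -0.018, 0.066]
eef_rot: [0.167, 0.647, 0.721, 0.185]
wrist_force: [-1.5, -1.8, 1.5]
opening: 0.024
time_s: 16.55
tcp_pos: [0.5756, -0.018, 0.066]
eef_rot: [0.167, 0.647, 0.721, 0.185]
wrist_force: [-2.3, -1.5, 1.6]
opening: 0.0239
sqbtn [ 0.71122603 -0.00327806  0.091     ]
[307.78093589 270.77000977   1.        ]
[307.81456566 272.9736644    1.        ]
```

```bash
python3 -m crank '[[-2,1,0,0,0,0,0],[-5,2,0,0,0,0,0],[-9,3,0,0,0,0,0],[-14,5,0,0,0,0,0],[-19,7,0,0,0,0,0],[-24,9,0,0,0,0,0],[-29,10,0,0,0,0,0],[-34,12,0,0,0,0,0],[-37,13,0,0,0,0,0],[-38,13,0,0,0,0,0]]'; python3 - <<'E'
from h import *
print(read_state()['q'])
E
```

```text
time_s: 17.8
tcp_pos: [0.5374, -0.0049, 0.0659]
eef_rot: [0.167, 0.646, 0.721, 0.185]
wrist_force: [2.4, -1.3, -1.7]
opening: 0.0239
[-0.22158385 -0.4597476   2.35103965  0.22267959  0.78052185 -2.0221288 ]
```

```bash
python3 -m crank '[[-2,1,0,0,0,0,0],[-6,2,0,0,0,0,0],[-11,4,0,0,0,0,0],[-15,5,0,0,0,0,0],[-18,7,0,0,0,0,0],[-19,7,0,0,0,0,0]]'; python3 - <<'E'
from h import *
print(read_state()['q'])
E
```

```text
time_s: 18.55
tcp_pos: [0.5182, 0.0024, 0.0659]
eef_rot: [0.167, 0.646, 0.721, 0.186]
wrist_force: [2.2, -0.1, -1.6]
opening: 0.0238
[-0.21305276 -0.54073435  2.40389336  0.21174366  0.80628303 -2.00283076]
```

```bash
python3 -m crank '[[-2,1,0,0,0,0,0],[-6,2,0,0,0,0,0],[-11,4,0,0,0,0,0],[-15,5,0,0,0,0,0],[-18,7,0,0,0,0,0],[-19,7,0,0,0,0,0],[-19,7,0,0,0,0,0]]'; python3 - <<'E'
from h import *
print(read_state()['q'])
grab('scene','s11');grab('top','t11');crop('s11',290,250,330,280,20,'s11d');crop('t11',240,145,400,265,5,'t11c')
E
```

```text
time_s: 19.42
tcp_pos: [0.499, 0.0096, 0.0659]
eef_rot: [0.167, 0.646, 0.721, 0.186]
wrist_force: [-1.1, 0.9, 2.9]
opening: 0.024
[-0.20352107 -0.62800509  2.45664102  0.19978008  0.83870129 -1.98132895]
```

View pics/s11d.png

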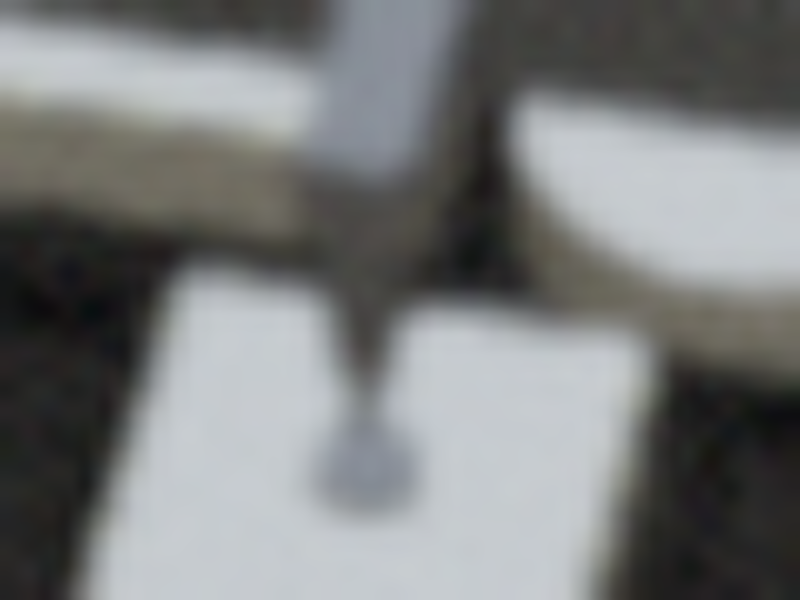

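View pics/t11c.png

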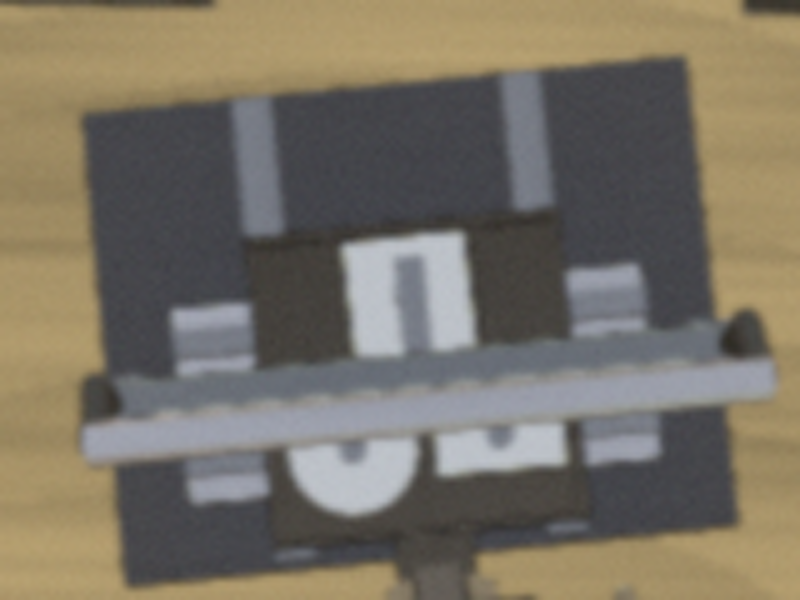

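The square button at s11d (367,468) is straight under the tip, against an expected (366,469). I'll let go, check, then retreat upward.

```bash
python3 -m crank '[[0,0,0,0,0,0,0],[0,0,0,0,0,0,0],[0,0,0,0,0,0,35],[0,0,0,0,0,0,50],[0,0,0,0,0,0,60],[0,0,0,0,0,0,60]]'; python3 -m crank '[[0,0,10,0,0,0,60],[-2,0,30,0,0,0,60],[-4,0,60,0,0,0,60],[-6,0,95,0,0,0,60],[-10,0,130,0,0,0,60],[-10,0,170,0,0,0,60],[-10,0,170,0,0,0,60]]'; python3 - <<'E'
from h import *
print(read_state()['q'])
grab('scene','s12');grab('top','t12');crop('s12',290,250,330,280,20,'s12d');crop('s12',170,120,400,310,3.4,'s12c')
E
```

```text
time_s: 20.27
tcp_pos: [0.4991, 0.0096, 0.0659]
eef_rot: [0.167, 0.646, 0.721, 0.186]
wrist_force: [0.3, 1.1, -0.6]
opening: 0.058
time_s: 21.15
tcp_pos: [0.4909, 0.0092, 0.2417]
eef_rot: [0.17, 0.646, 0.72, 0.187]
wrist_force: [-0.4, -0.3, -0.3]
opening: 0.0598
[-0.21046179 -0.80066291  2.2330182   0.16115247  1.22225751 -1.90816767]
```

View pics/s12d.png

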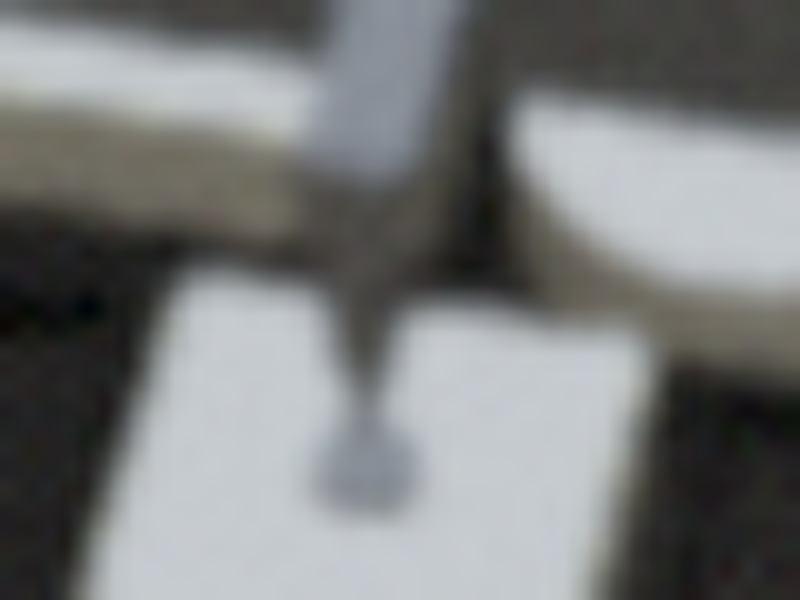

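View pics/s12c.png

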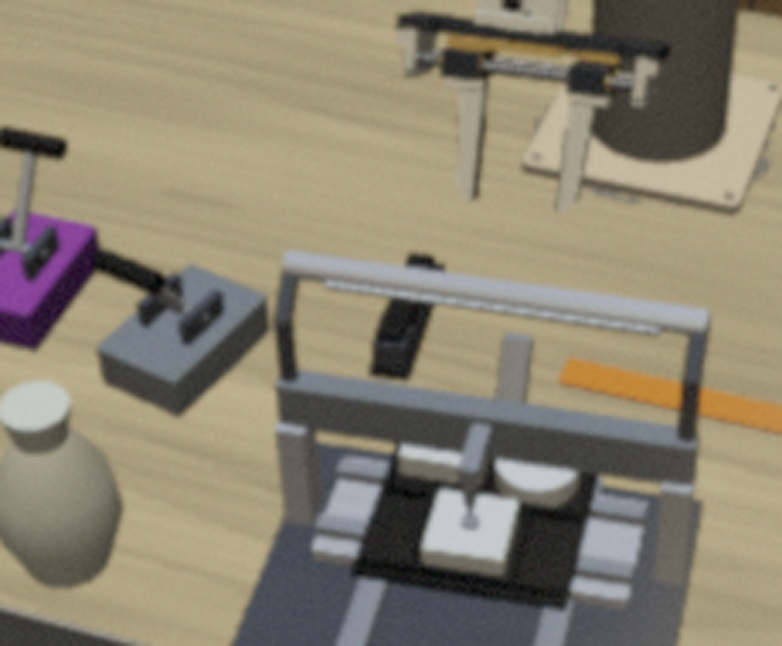

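View pics/t12.png

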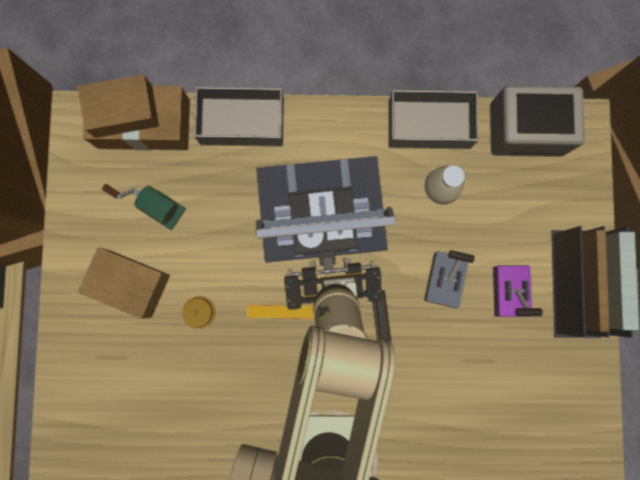

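After the release the square button is still under the tip, the lever is on its far side (top 460,257), the bystanders haven't moved, and the gripper is clear. I'll let it settle and hand in.

```bash
python3 -m crank '[[0,0,0,0,0,0,60],[0,0,0,0,0,0,60],[0,0,0,0,0,0,60]]'; python3 - <<'E'
from h import *
D=lambda f,u,v:print(pt('top',f,u,v))
D('t12',460,257)
print(job.job_done())
E
```

```text
time_s: 21.62
tcp_pos: [0.4889, 0.0096, 0.2358]
eef_rot: [0.167, 0.646, 0.721, 0.185]
wrist_force: [0.2, -0.4, -0.6]
opening: 0.0601
[ 0.50195674 -0.30415853  0.14537222]
the job is handed in; nothing more can be done
None
```

The job is done and handed in at about 21.7 s. `job_done` gives no verdict, so what follows is from my own checks.

- **Isolator:** I threw the grey isolator's lever to its far side. The last top image puts its bar at about (0.502, -0.304), the far stop.
- **First push missed:** My first two passes went over the bar without touching it. The depth image showed the closed fingertips about 26 mm behind the TCP, not 8 mm ahead as described. I lowered the push, and gripped the handle to match.
- **Round controller:** I slid the tray by its handle with the tool tilted along the lean. The pointer then stood over the round button within about 1 mm, after one 3 mm correction, and I held it still for over 1.8 s.
- **Square controller:** I brought its button under the pointer and let go. After the release the scene camera still showed the button centre within about 1 mm of the tip.
- **Final state:** The controllers are in their pockets, the bystanders looked unmoved in the last top and scene views, and the gripper is clear of everything. The wrist force readings stayed under 5 N.

Apart from the fingertip offset, no check failed or disagreed.

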